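# Let one carton through the roller track's stop

### The arm

A 7-joint arm with a two-finger parallel gripper is mounted at the origin on the work surface. World frame = base frame: x ahead of the robot, y to its left, z up, the work surface at z = 0. Lengths are in m, angles in rad, forces in N, time in s.
With the tool pointing down it reaches from about 0.35 to 0.775 m from the base axis. Payload 3.1 kg.
Tool frame: the origin (TCP) lies at the centre of the arm's flange, where the gripper is bolted on; the fingertips stand 173 mm ahead of it and the grasp point (between the pads) lies 155 mm ahead of it; x points along the fingers, z is the direction in which the jaws open and shut, and the axes are right-handed (so a half turn about x gives the same grasp; the last joint's range is limited). The gripper opens to 85 mm and grips with 20 to 120 N. Pads are 22 mm wide; open, the fingers measure 114 mm over their backs; the gripper's body (76 mm by 85 mm) begins 54 mm behind the grasp point. The pads swing forward as they close: fully open they stand 13 mm farther back than shut.
Start: joints at [1.287, 0.311, 0.014, 1.512, -0.004, 1.319, -0.027], TCP at [0.132, -0.534, 0.405] pointing down, gripper open.
Joint ranges: [-2.7, 2.7], [-0.3, 1.91], [-1.27, 1.3], [0.12, 2.57], [-1.44, 4.58], [0.2, 2.03], [-3.05, 3.05]. Speed limits (rad/s): [2.79, 2.79, 3.14, 3.14, 3.14, 3.14, 3.14].

### API

Orientations are given as a unit quaternion [w, x, y, z].
In Python, from station import get_state, cams, finish_job gives the robot as it stands.
- The arm moves only by the tool drive_tool, never from a script. Its argument "deltas" is one flat list of numbers, 5 for each row, row after row: the finger opening in m, from 0 to 0.0854, then the shift along the tool's x, y, z in m, then the turn about the tool's x in rad. A call has 1 to 12 rows; each row is the pose to reach, as a shift and turn from the pose commanded when the call began, along the tool's axes at that moment; what a row does not reach only later rows make up. A row lasts 1/8 s, in which the tool goes at most 62.5 mm and 10.7 degrees, less where a joint would pass 70% of its speed; a pose out of reach is approached as far as the arm can. A call with a gripper value outside its range is refused whole. The fingers move at their own pace and stop on an object; the grip force is fixed at half the most. Time passes only in rows, so rows that repeat a pose let the fingers close. It gives the time, the measured TCP pose, the force and the opening at its end, in the units of the state.
- get_state(): the state, without advancing time (a new reading comes with each control period).
- cams.snapshot(name): name is "scene" or "top" or "wrist"; returns (picture, depth): 384x512x3 uint8, red, green, blue; 384x512 float32, m along the optical axis (not along the pixel's ray), 0 where there is no reading.
- cams.calibration(name): a dict with "fovy" (degrees; the focal length in pixels is half the picture's height over the tangent of half this angle, whatever the lens; pixels are square), "cx", "cy" (the principal point, pixels), "k1" (the pictures are not rectified: a ray, as slopes to the right and down, at radius r is drawn at 1 + k1 r^2 times it, then the intrinsics apply), "origin" and "rotation" of the camera in the world; the wrist camera has in their place "tool_from_camera" (4x4, takes a point from camera to tool coordinates, whose origin is the TCP and whose axes are the tool frame's). Camera axes: x right, y down, z forward; pixel columns grow to the right and rows downward; lengths in m; the calibration is good to about 2 mm. A picture is of the moment at which its call begins: read the wrist's pose just before it. calibration takes no time and is no camera call.
- finish_job(): hands the job in, once; it reports no verdict.
The state is a dict: "time": time; "q": joint angles; "qd": joint speeds; "joint_torque": joint torques, N m; "tool_pos": TCP position; "eef_rot": TCP orientation; "wrist_force": force on the tool from outside, world axes, zero at the start; "wrist_torque": the same for the moment, N m; "finger_gap": finger opening in m.
Only numpy, scipy, OpenCV 4.12 (cv2) and the standard library are available. Lean on these libraries where they do the work, as an engineer would, in place of code of your own. Each camera call takes 0.05 s, during which the arm holds its last target. There are 200 camera calls.

### The job

Let the leading carton of masks through to the end of the roller track: with one finger push the hand lever fully over to drop the stop while the carton still waits, push that carton along the rollers until it sits square against the end plate, then push the lever fully back so the stop stands up again behind it. Push lightly and pick nothing up, and leave the next carton waiting where it is and the things on the bench alone.

Things in the scene. Friction and masses are not known exactly. Their poses are not given: they have to be found in the camera images.
- track: Roller conveyor, grey rails, level. Origin on the bench under the stop shaft, midway between the rails; x across (the lever is on the -x side, nearer the robot), y along it pointing upstream (cartons travel to -y). Free rollers, 32 mm diameter, 55 mm apart, tops 91 mm up. Rails 200 mm apart inside, 240 mm outside, 112 mm high, y = -205 to +475 mm. Over 80 N on track or lever is forcing it.
- stop_lever (a joint): Angle of the stop shaft and its hand lever, rad, 0 to 1.309. 0: stop fully up, lever leaning 37.5 degrees upstream (+y of the track). 1.309: stop fully dropped, lever leaning 37.5 degrees downstream (-y). Starts near 0. Stays where it is left; about 2 N along its arc at the knob turns it; rubber-buffered end stops, about 4 N/mm at the knob.
- knob (a point): Centre of the smooth black ball knob (25 mm diameter) at the end of the hand lever, a 12 mm steel rod. It swings in an upright plane along the track, outside the near rail, 140 mm to the -x side of the centre line, 100 mm from the shaft axis: 154 mm above the bench at either end of its swing, 175 mm in the middle.
- carton: Leading carton, next to the stop: closed box, white and blue with yellow stickers, 180 mm (its x, across the track) by 125 mm (its y, along it) by 80 mm high, 0.25 to 0.5 kg, on the rollers just upstream of the stop. Origin at the centre of its underside, 91 mm above the bench. 1 to 2 N moves it, more than 80 N crushes it; it stops almost at once when no longer pushed.
- carton_next: The next carton, same make and size, waiting on the rollers 90 mm or more behind the leading one (gap between the boxes). Origin at the centre of its underside. To be left waiting.
- bottle: Bystander: clear bottle of hand gel, 50 mm diameter, 130 mm tall, on the bench. Origin at the centre of its underside.
- tape_roll: Bystander: cardboard tape core, 96 mm diameter, 48 mm high, lying on the bench. Origin at the centre of its underside.
- pen_cup: Bystander: dark steel pen cup, 72 mm across the rim, 95 mm tall, on the bench. Origin at the centre of its underside.
- stop_shaft (a point): Middle of the stop shaft's axis, at y = 0 of the track, 75 mm above the bench: a dark shaft, 22 mm diameter, in the place of a roller, with free-turning sleeves as big as the rollers. Its two steel fins (5 mm thick, reaching 36 mm from the axis) stand 20 mm above the roller tops when the stop is up, and lie folded downstream, below them, when it is dropped.
- end_plate (a point): Middle of the inner face of the steel end plate across the downstream end of the track, at the height of the roller tops (91 mm above the bench), 190 mm downstream of the stop shaft (y = -190 mm of the track). The plate's top is 155 mm above the bench.
Not all that is in view belongs to the job. What is shaped like the carton but purple is not meant.

How it is judged:
On the way, in this order (a step that is already met when the one before it is completed fails the run):
1. the stop is dropped with the lever while the leading carton still waits upstream of it (value of joint stop_lever above 1.2 rad and distance of carton from where it was at the start of the episode below 0.02 m), for 0.1 s.
2. the leading carton has been pushed along the rollers to the end plate (y of carton in the frame of track below -0.1175 m and value of joint stop_lever above 1.15 rad), for 0.1 s.
At the end, for the whole second after the job is handed in: The lever is back within 0.15 rad of fully up, the leading carton stands flat and at rest on the rollers within 10 mm of the end plate and square to the track within 0.09 rad, and the next carton is within 30 mm of where it waited (value of joint stop_lever below 0.15 rad and y of carton in the frame of track below -0.1175 m and z of carton in the frame of track below 0.096 m and angle between the y axis of carton and the y axis of track, either way round below 0.09 rad and angle between carton's own z axis and vertical below 0.06 rad and linear speed of carton below 0.02 m/s and distance of carton_next from where it was at the start of the episode below 0.03 m); the robot touches nothing.
It fails at once if a carton is lifted off the rollers or tipped (z of any of carton, carton_next in the frame of track above 0.106 m or angle between carton's own z axis and vertical above 0.3 rad).
It fails at once if the lever or track is forced, with more than 80 N (contact force between the fingers and track above 80 N).
It fails at once if a carton is crushed, with more than 80 N (contact force between the fingers and carton above 80 N or contact force between the fingers and carton_next above 80 N).
It fails at once if the next carton is moved more than 30 mm (distance of carton_next from where it was at the start of the episode above 0.03 m).
It fails at once if something on the bench is moved more than 30 mm (distance of any of bottle, tape_roll, pen_cup from where it was at the start of the episode above 0.03 m).
It also fails if it takes over 64 s, if anything falls off the work surface, if the arm or the gripper's body presses on something with over 40 N, if the wrist force passes 120 N, or if a joint passes its speed limit or range.

## Working session

There is one attempt and no reset: what is moved stays moved. The work goes in short steps, Python scripts to look and compute and a tool call to move; the robot and the scene stay as the last step left them, time stands still between calls to the robot, and variables do not carry over. Pictures are saved under pics/ and viewed, about 8 in all and at most 12, crops included, and the job is handed in when it is done.

Besides the shell and the picture viewer there is one more tool, called after ">>>" as a command line: name --argument value ..., lists and objects as JSON in quotes. drive_tool: Moves the arm, as the interface text tells. Its arguments: {"type":"object","properties":{"deltas":{"type":"array","items":{"type":"number"}}},"required":["deltas"]}

```bash
mkdir -p pics
cat > h.py <<'E'
import numpy as np,cv2
from station import get_state,cams,finish_job
from scipy.spatial.transform import Rotation as R
def snap(n):
    s=get_state(); im,d=cams.snapshot(n); c=cams.calibration(n)
    if n=='wrist':
        T=np.array(c['tool_from_camera']); q=s['eef_rot']; Rt=R.from_quat([q[1],q[2],q[3],q[0]]).as_matrix()
        c['rotation']=Rt@T[:3,:3]; c['origin']=Rt@T[:3,3]+np.array(s['tool_pos'])
    c={k:(np.array(v) if k in('rotation','origin') else v) for k,v in c.items()}
    return im,d,c
def ray(c,u,v):
    f=192/np.tan(np.radians(c['fovy'])/2)
    K=np.array([[f,0,c['cx']],[0,f,c['cy']],[0,0,1.]])
    p=cv2.undistortPoints(np.array([[[u,v]]],float),K,np.array([c['k1'],0,0,0.]))[0,0]
    return np.array([p[0],p[1],1.])
def pt(c,d,u,v):  # by depth
    z=d[int(round(v)),int(round(u))]
    return c['origin']+c['rotation']@(ray(c,u,v)*z)
def atz(c,u,v,z):
    r=c['rotation']@ray(c,u,v); return c['origin']+r*(z-c['origin'][2])/r[2]
def save(n,im,s=1.5): cv2.imwrite('pics/'+n,cv2.resize(im[:,:,::-1],None,fx=s,fy=s,interpolation=cv2.INTER_CUBIC))
E
python3 - <<'E'
from h import *
import pickle
o={}
for n in('scene','top'):
    o[n]=snap(n); save(n+'0.png',o[n][0])
    print(n,o[n][2])
pickle.dump(o,open('o.pkl','wb'))
s=get_state();print(s['tool_pos'],s['eef_rot'],s['wrist_force'],s['finger_gap'],s['time'])
E
```

```text
scene {'fovy': 52.14436616302223, 'cx': 262.78726377284784, 'cy': 195.59533664759672, 'k1': -0.001036050395804285, 'origin': array([ 1.1298094 , -0.79816224,  1.11188834]), 'rotation': array([-0.39159876,  0.8769434 ,  0.25082122, -0.12128232])}
top {'fovy': 54.23089800269052, 'cx': 248.51228121697258, 'cy': 196.71058258964408, 'k1': -0.07725384734058807, 'origin': array([0.38887382, 0.10948955, 1.34868377]), 'rotation': array([ 0.0440492 , -0.70473921,  0.70679309, -0.04296323])}
[ 0.13164453 -0.53372969  0.40373591] [ 0.55605248  0.43646182  0.55727538 -0.43560404] [-0.81953095 -0.37441927 -0.02379344] 0.08585852713622921 0.1
```

View pics/scene0.png

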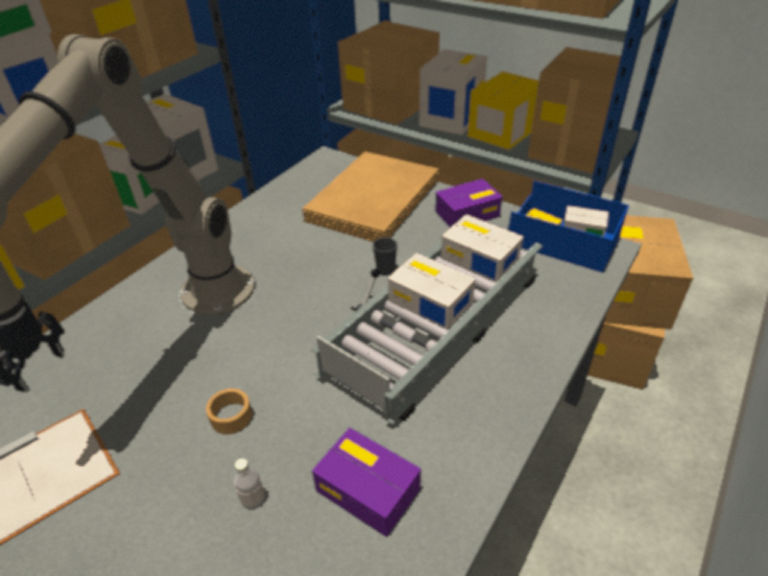

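View pics/top0.png

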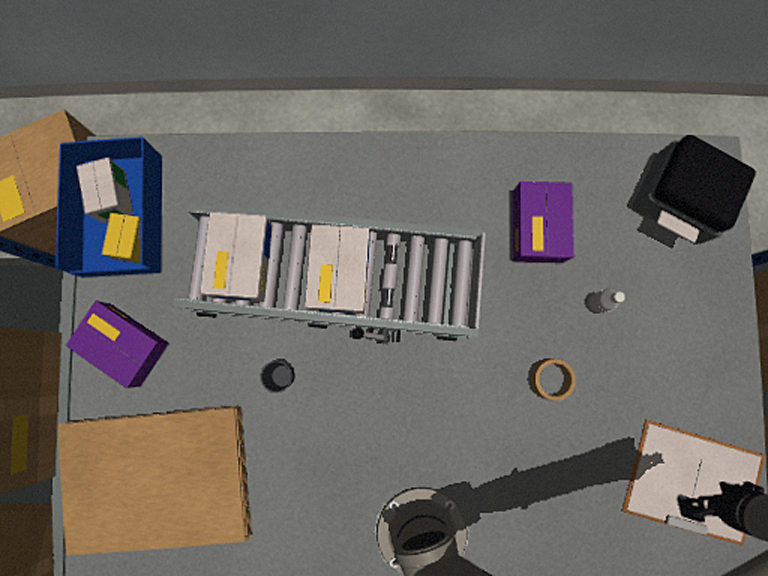

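```bash
sed -i "s/    c={k:(np/    if n!='wrist': q=c['rotation']; c['rotation']=R.from_quat([q[1],q[2],q[3],q[0]]).as_matrix()\n    c={k:(np/" h.py
python3 - <<'E'
from h import *
import pickle
o=pickle.load(open('o.pkl','rb'))
im,d,c=o['top']; q=c['rotation'];c['rotation']=R.from_quat([q[1],q[2],q[3],q[0]]).as_matrix()
print(c['rotation'].round(3))
pickle.dump((im,d,c),open('top.pkl','wb'))
save('crop_top.png',im[130:265,110:335],3.5)
P=lambda u,v,z:print((u,v),'depth',pt(c,d,u/1.5,v/1.5).round(3),'atz',atz(c,u/1.5,v/1.5,z).round(3))
for u,v,z in[(480,330,.112),(483,236,.112),(178,302,.112),(194,213,.112),(357,333,.154),(278,362,.095),(553,380,.048),(605,300,.1),(340,270,.171),(235,255,.171)]:P(u,v,z)
E
```

```text
[[-0.003 -0.992  0.123]
 [-1.     0.003  0.001]
 [-0.002 -0.123 -0.992]]
(480, 330) depth [ 0.47  -0.146  0.001] atz [ 0.464 -0.125  0.112]
(483, 236) depth [ 0.666 -0.129  0.154] atz [ 0.675 -0.138  0.112]
(178, 302) depth [0.527 0.545 0.117] atz [0.528 0.546 0.112]
(194, 213) depth [0.734 0.521 0.105] atz [0.732 0.518 0.112]
(357, 333) depth [0.455 0.144 0.167] atz [0.456 0.145 0.154]
(278, 362) depth [0.395 0.321 0.099] atz [0.395 0.322 0.095]
(553, 380) depth [ 0.35  -0.319  0.001] atz [ 0.351 -0.304  0.048]
(605, 300) depth [ 0.532 -0.42   0.086] atz [ 0.531 -0.414  0.1  ]
(340, 270) depth [0.588 0.18  0.172] atz [0.588 0.181 0.171]
(235, 255) depth [0.623 0.407 0.166] atz [0.622 0.406 0.171]
```

View pics/crop_top.png

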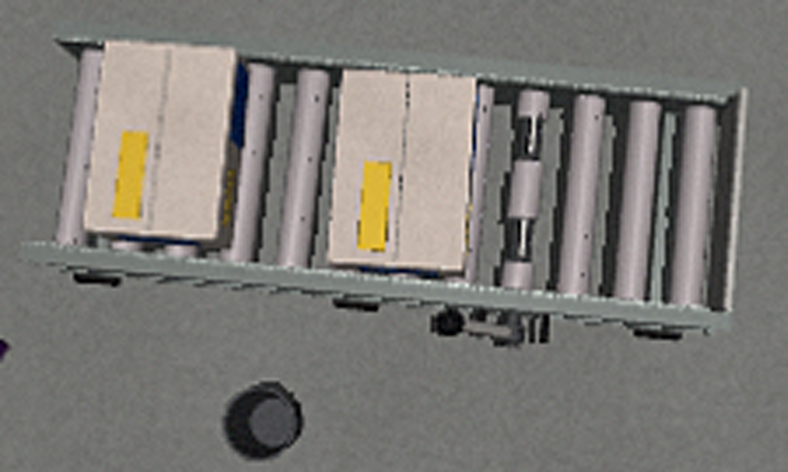

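Run:
```python
from h import *
import pickle
im,d,c=pickle.load(open('top.pkl','rb'))
g=lambda u,v,z:atz(c,110+u/3.5-.36,130+v/3.5-.36,z)[:2]
def show(n,L):
    L=[g(*p) for p in L];print(n,np.round(L,3).tolist());return L
A=show('cart',[(345,70,.171),(477,75,.171),(463,270,.171),(328,263,.171)])
B=show('next',[(104,40,.171),(238,47,.171),(217,240,.171),(84,232,.171)])
for Q in(A,B):print('ctr',np.mean(Q,0).round(3),'yaw',np.arctan2(*(Q[0]-Q[3])[::-1]),np.arctan2(*(Q[1]-Q[2])[::-1]))
E_=show('plate',[(742,90,.155),(726,310,.155)])
S=show('rail outer near, far',[(22,243,.112),(712,328,.112),(60,40,.112),(742,86,.112)])
print('yaw plate',np.arctan2(*(E_[0]-E_[1])[::-1]),'rails',[np.arctan2(*(a-b)[::-1])-np.pi/2 for a,b in((S[0],S[1]),(S[2],S[3]))])
K=show('knob',[(449,319,.154)]);show('shaft',[(532,95,.091),(514,285,.091)])
show('cup',[(264,420,.095)])
for k in range(436,462,6):print([pt(c,d,110+k/3.5,130+v/3.5).round(3).tolist() for v in(316,320)])
yaw=-.078
```

```text
cart [[0.688, 0.241], [0.683, 0.119], [0.503, 0.132], [0.509, 0.254]]
next [[0.718, 0.466], [0.71, 0.34], [0.531, 0.355], [0.538, 0.478]]
ctr [0.596 0.186] yaw -0.07476535850211136 -0.0719156090431329
ctr [0.624 0.41 ] yaw -0.06604274418974147 -0.08389415455295987
plate [[0.672, -0.128], [0.467, -0.108]]
rail outer near, far [[0.535, 0.556], [0.453, -0.102], [0.735, 0.527], [0.686, -0.137]]
yaw plate -0.09887093716354291 rails [np.float64(-0.1249977914155922), np.float64(-0.07369832468181259)]
knob [[0.46, 0.145]]
shaft [[0.682, 0.066], [0.496, 0.084]]
cup [[0.367, 0.323]]
[[0.461, 0.156, 0.159], [0.457, 0.155, 0.162]]
[[0.46, 0.15, 0.167], [0.457, 0.15, 0.168]]
[[0.46, 0.144, 0.167], [0.457, 0.144, 0.167]]
[[0.46, 0.139, 0.165], [0.457, 0.139, 0.166]]
[[0.461, 0.134, 0.162], [0.457, 0.134, 0.165]]
```

The leading carton is at full-picture (340,270), next to the stop. The next carton is at (235,255), the purple decoys are at (541,222) and (117,345), and the knob is at (357,333). The close crop confirms the stickers and colours of the choice and the knob's position. The track origin is about (0.591, 0.073) with yaw about -0.09. All of this agrees with the given sizes.

```bash
cat > plan.py <<'E'
from h import *
import sys
O=np.array([.591,.073]);Y=-.09
X=np.array([np.cos(Y),np.sin(Y)]);V=np.array([-np.sin(Y),np.cos(Y)])
def w(a,b): return O+a*X+b*V
def go(pts):
    "pts: track x,y, TCP z -> tool deltas"
    s=get_state();q=s['eef_rot'];Rt=R.from_quat([q[1],q[2],q[3],q[0]]).as_matrix();p=np.array(s['tool_pos'])
    zt=Rt[:,2]; a=np.arctan2(zt[1],zt[0]); t=(Y-a+np.pi/2)%np.pi-np.pi/2
    print('tool axes',Rt.round(3).tolist(),'track xy',(X@(p[:2]-O)).round(4),(V@(p[:2]-O)).round(4),'z',p[2].round(4),'need yaw(world)',t.round(4),'=> turn about tool x',(-t).round(4) if Rt[2,0]<0 else t.round(4))
    print('F',np.round(s['wrist_force'],1),'t',s['time'],'gap',s['finger_gap'])
    for a,b,z in pts: print((a,b,z),(Rt.T@(np.r_[w(a,b),z]-p)).round(4))
    return Rt,p
E
python3 - <<'E'
from plan import *
Rt,p=go([(-.14,.125,.42),(-.14,.125,.32)])
for P in[(.40,-.35,.42),(.47,.0,.42)]:print(P,(Rt.T@(np.array(P)-p)).round(4))
print(w(-.14,.125),w(-.14,.061))
E
```

```text
tool axes [[-0.001, 0.971, 0.239], [0.002, 0.24, -0.971], [-1.0, -0.0, -0.002]] track xy -0.403 -0.6456 z 0.4037 need yaw(world) 1.2389 => turn about tool x -1.2389
F [-0.8 -0.4 -0. ] t 0.1 gap 0.08585852713622921
(-0.14, 0.125, 0.42) [-0.015   0.4997 -0.6429]
(-0.14, 0.125, 0.32) [ 0.085   0.4997 -0.6427]
(0.4, -0.35, 0.42) [-0.0161  0.3045 -0.1141]
(0.47, 0.0, 0.42) [-0.0154  0.4563 -0.4372]
[0.46280144 0.21007709] [0.45704921 0.14633611]
```

>>> drive_tool --deltas '[0, -0.016, 0.055, -0.02, -0.15, 0, -0.016, 0.11, -0.04, -0.3, 0, -0.016, 0.165, -0.06, -0.45, 0, -0.016, 0.22, -0.08, -0.6, 0, -0.016, 0.275, -0.1, -0.75, 0, -0.016, 0.31, -0.145, -0.9, 0, -0.016, 0.34, -0.195, -1.05, 0, -0.016, 0.37, -0.245, -1.2, 0, -0.016, 0.4, -0.3, -1.239, 0, -0.016, 0.43, -0.35, -1.239, 0, -0.016, 0.455, -0.4, -1.239, 0, -0.016, 0.456, -0.437, -1.239]'

```text
time: 1.6
tool_pos: [0.47, 0.0028, 0.4203]
eef_rot: [0.706, 0.031, 0.707, -0.03]
wrist_force: [-0.2, -0.4, 0.2]
finger_gap: -0.0001
```

Run:
```python
from plan import *
go([(-.14,.135,.42),(-.14,.135,.32)])
```

```text
tool axes [[-0.0, 0.086, 0.996], [0.002, 0.996, -0.086], [-1.0, 0.002, -0.0]] track xy -0.1142 -0.0808 z 0.4203 need yaw(world) -0.0042 => turn about tool x 0.0042
F [-0.2 -0.4  0.2] t 1.6 gap -7.057862799895897e-05
(-0.14, 0.135, 0.42) [ 0.0007  0.2159 -0.0249]
(-0.14, 0.135, 0.32) [ 0.1007  0.2157 -0.0249]
```

>>> drive_tool --deltas '[0, 0, 0.055, -0.006, 0.004, 0, 0, 0.11, -0.012, 0.004, 0, 0, 0.165, -0.018, 0.004, 0, 0, 0.216, -0.025, 0.004, 0, 0, 0.216, -0.025, 0.004]'

```text
time: 2.22
tool_pos: [0.4621, 0.2221, 0.4205]
eef_rot: [0.706, 0.031, 0.707, -0.028]
wrist_force: [0.1, -1.1, -1.0]
finger_gap: -0.0
```

Run:
```python
from plan import *
import pickle
o=snap('wrist');pickle.dump(o,open('w.pkl','wb'));save('w1.png',o[0])
go([(-.14,.135,.32)])
```

```text
tool axes [[-0.001, 0.088, 0.996], [0.001, 0.996, -0.088], [-1.0, 0.0, -0.001]] track xy -0.1404 0.134 z 0.4202 need yaw(world) -0.0017 => turn about tool x 0.0017
F [-0.  -1.2  0.5] t 2.275 gap 0.0002601903451526527
(-0.14, 0.135, 0.32) [0.1002 0.0009 0.0005]
```

View pics/w1.png

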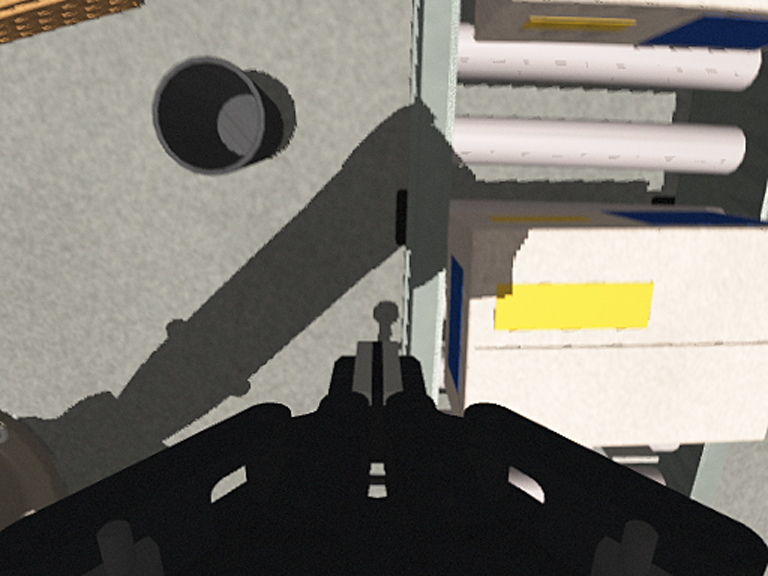

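Run:
```python
from plan import *
import pickle
im,d,c=pickle.load(open('w.pkl','rb'))
def show(n,u,v,z):
    p=atz(c,u/1.5-.2,v/1.5-.2,z);q=pt(c,d,u/1.5-.2,v/1.5-.2)
    print(n,'world',p.round(3),'track',(X@(p[:2]-O)).round(3),(V@(p[:2]-O)).round(3),'depthpt',q.round(3))
show('inner rail',459,20,.112);show('inner rail',453,160,.112)
for n,u,v in[('c',470,230),('c',768,226),('c',463,446),('c',765,440)]:show(n,u,v,.171)
show('next',475,45,.091);show('cup',209,115,.095)
# rail top profile from depth
for v in(20,100):
    row=[(u,*pt(c,d,u,v).round(3)) for u in range(260,312,3)];print([(r[0],r[1],r[3]) for r in row])
```

```text
inner rail world [0.519 0.363 0.112] track -0.098 0.283 depthpt [0.54  0.392 0.   ]
inner rail world [0.512 0.287 0.112] track -0.098 0.206 depthpt [0.517 0.287 0.084]
c world [0.51  0.255 0.171] track -0.097 0.174 depthpt [0.51  0.254 0.169]Traceback (most recent call last):
  File "<stdin>", line 8, in <module>
  File "<stdin>", line 5, in show
  File "h.py", line 18, in pt
    z=d[int(round(v)),int(round(u))]
      ~^^^^^^^^^^^^^^^^^^^^^^^^^^^^^
IndexError: index 512 is out of bounds for axis 1 with size 512
```

The picture shows the closed fingertips at (377,350), in line with the lever, whose shadow is at (385,310). Carton top spans (470,230) to (765,440) and the rail edge is straight along the tool's y axis. Track frame agrees to about 2 mm, so I'll descend and push the lever.

>>> drive_tool --deltas '[0, 0.05, 0, 0, 0, 0, 0.1, 0, 0, 0, 0, 0.1, -0.02, 0, 0, 0, 0.1, -0.04, 0, 0, 0, 0.1, -0.055, 0, 0, 0, 0.1, -0.07, 0, 0, 0, 0.1, -0.085, 0, 0, 0, 0.1, -0.1, 0, 0]'

```text
time: 3.28
tool_pos: [0.4548, 0.1164, 0.3208]
eef_rot: [0.706, 0.033, 0.706, -0.033]
wrist_force: [0.3, 2.1, 1.2]
finger_gap: 0.0001
```

>>> drive_tool --deltas '[0, 0, -0.015, 0, 0, 0, 0, -0.03, 0, 0, 0, 0, -0.04, 0, 0, 0, 0, -0.05, 0, 0, 0, 0, -0.055, 0, 0, 0, 0, -0.06, 0, 0, 0, 0, -0.065, 0, 0]'

```text
time: 4.15
tool_pos: [0.4488, 0.0526, 0.3207]
eef_rot: [0.706, 0.033, 0.706, -0.033]
wrist_force: [0.9, 2.8, -1.2]
finger_gap: 0.0004
```

Run:
```python
from plan import *
go([(-.14,-.04,.32),(-.14,-.047,.32)])
```

```text
tool axes [[-0.0, 0.093, 0.996], [0.0, 0.996, -0.093], [-1.0, 0.0, -0.0]] track xy -0.1398 -0.0331 z 0.3207 need yaw(world) 0.0032 => turn about tool x -0.0032
F [ 0.9  2.8 -1.2] t 4.15 gap 0.00037627812492513075
(-0.14, -0.04, 0.32) [ 0.0007 -0.0069 -0.0001]
(-0.14, -0.047, 0.32) [ 0.0007 -0.0139 -0.0001]
```

Force of 2–3 N shows contact. Continuing until the buffer pushes back.

>>> drive_tool --deltas '[0, 0, -0.003, 0, 0, 0, 0, -0.005, 0, 0, 0, 0, -0.007, 0, 0, 0, 0, -0.007, 0, 0]'

```text
time: 4.65
tool_pos: [0.4481, 0.0477, 0.3207]
eef_rot: [0.707, 0.034, 0.706, -0.031]
wrist_force: [0.6, 6.2, -3.2]
finger_gap: 0.0005
```

>>> drive_tool --deltas '[0, 0, -0.002, 0, 0, 0, 0, -0.004, 0, 0, 0, 0, -0.004, 0, 0]'

```text
time: 5.03
tool_pos: [0.4479, 0.0466, 0.3207]
eef_rot: [0.707, 0.035, 0.706, -0.028]
wrist_force: [1.9, 12.5, -3.6]
finger_gap: 0.0
```

End stop reached: 12.5 N on the buffer. Backing off and lifting, then checking with a picture.

>>> drive_tool --deltas '[0, 0, 0.03, 0, 0, 0, 0, 0.06, 0, 0, 0, -0.05, 0.09, 0, 0, 0, -0.1, 0.13, 0, 0, 0.04, -0.1, 0.19, 0.04, 0, 0.04, -0.1, 0.25, 0.08, 0, 0.04, -0.1, 0.25, 0.13, 0, 0.04, -0.1, 0.25, 0.13, 0]'

```text
time: 6.02
tool_pos: [0.6055, 0.2766, 0.4151]
eef_rot: [0.705, 0.033, 0.708, -0.036]
wrist_force: [-0.8, -0.8, -1.1]
finger_gap: 0.04
```

Run:
```python
from plan import *
import pickle
s=snap('scene');o=snap('wrist');pickle.dump((s,o),open('w2.pkl','wb'))
a=cv2.resize(s[0][130:290,180:380],(800,640))[:, :]
cv2.imwrite('pics/m2.png',np.vstack([cv2.resize(s[0][150:280,195:375],(415,300)),cv2.resize(o[0],(415,300))])[:,:,::-1])
go([(0,.222,.42),(0,.222,.29)])
```

```text
tool axes [[-0.003, 0.095, 0.995], [-0.002, 0.995, -0.095], [-1.0, -0.002, -0.003]] track xy -0.0079 0.2046 z 0.4187 need yaw(world) 0.0054 => turn about tool x -0.0054
F [-1.6  0.1 -0.1] t 6.125 gap 0.04014972746801008
(0, 0.222, 0.42) [-0.0013  0.0174  0.0078]
(0, 0.222, 0.29) [0.1287 0.0177 0.0082]
```

View pics/m2.png

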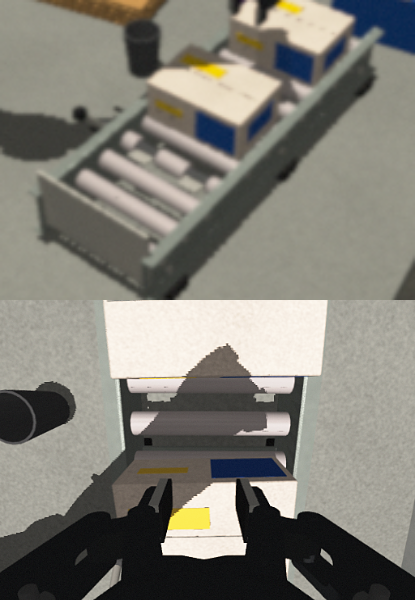

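The top half shows the lever over, with the knob at (78,113), the fins folded and the carton still in place. The bottom half shows the open fingers at (165,490) and (243,490), over the carton's rear edge.

Run:
```python
from plan import *
import pickle
s,(im,d,c)=pickle.load(open('w2.pkl','rb'))
for n,u,v in[('rearL',112,481),('rearR',297,477),('nextL',104,376),('nextR',325,376)]:
    p=atz(c,u*1.234,(v-300)*1.28,.171);print(n,p.round(3),'track',(X@(p[:2]-O)).round(3),(V@(p[:2]-O)).round(3))
```

```text
rearL [0.512 0.259 0.171] track -0.095 0.179
rearR [0.689 0.247 0.171] track 0.082 0.182
nextL [0.525 0.359 0.171] track -0.092 0.279
nextR [0.713 0.341 0.171] track 0.097 0.278
```

>>> drive_tool --deltas '[0.04, 0, 0.018, 0.004, -0.005, 0.04, 0.04, 0.018, 0.004, -0.005, 0.04, 0.08, 0.018, 0.004, -0.005, 0.04, 0.11, 0.018, 0.004, -0.005, 0.04, 0.128, 0.018, 0.004, -0.005, 0.04, 0.128, 0.018, 0.004, -0.005]'

```text
time: 6.88
tool_pos: [0.6056, 0.2951, 0.2924]
eef_rot: [0.706, 0.031, 0.707, -0.032]
wrist_force: [0.7, 0.0, 0.8]
finger_gap: 0.0401
```

Run:
```python
from plan import *
go([(0,.191,.29),(0,-.054,.29)])
```

```text
tool axes [[-0.001, 0.089, 0.996], [-0.002, 0.996, -0.089], [-1.0, -0.002, -0.001]] track xy -0.0054 0.2225 z 0.2924 need yaw(world) -0.0012 => turn about tool x 0.0012
F [0.7 0.  0.8] t 6.875 gap 0.040111521823151995
(0, 0.191, 0.29) [ 0.0025 -0.0315  0.0054]
(0, -0.054, 0.29) [ 0.0029 -0.2765  0.0051]
```

>>> drive_tool --deltas '[0.04, 0, -0.015, 0, 0, 0.04, 0, -0.028, 0, 0, 0.04, 0, -0.038, 0, 0, 0.04, 0, -0.05, 0, 0, 0.04, 0, -0.065, 0, 0, 0.04, 0, -0.08, 0.001, 0, 0.04, 0, -0.095, 0.001, 0, 0.04, 0, -0.11, 0.002, 0, 0.04, 0, -0.125, 0.002, 0, 0.04, 0, -0.14, 0.003, 0]'

```text
time: 8.12
tool_pos: [0.5968, 0.1551, 0.2926]
eef_rot: [0.706, 0.031, 0.706, -0.032]
wrist_force: [0.0, 1.2, -0.9]
finger_gap: 0.04
```

>>> drive_tool --deltas '[0.04, 0, -0.015, 0, 0, 0.04, 0, -0.03, 0, 0, 0.04, 0, -0.045, 0, 0, 0.04, 0, -0.06, 0, 0, 0.04, 0, -0.075, 0, 0, 0.04, 0, -0.09, 0, 0, 0.04, 0, -0.1, 0, 0, 0.04, 0, -0.11, 0, 0, 0.04, 0, -0.11, 0, 0]'

```text
time: 9.25
tool_pos: [0.5873, 0.0452, 0.2926]
eef_rot: [0.706, 0.032, 0.706, -0.032]
wrist_force: [-0.4, -0.8, -0.8]
finger_gap: 0.0398
```

Run:
```python
from plan import *
import pickle
s=snap('top');pickle.dump(s,open('w3.pkl','wb'))
save('t3.png',s[0][130:265,110:335],3.5)
go([(0,-.054,.29)])
```

```text
tool axes [[0.0, 0.09, 0.996], [-0.0, 0.996, -0.09], [-1.0, -0.0, 0.0]] track xy -0.0014 -0.0272 z 0.2927 need yaw(world) -0.0002 => turn about tool x 0.0002
F [0.  0.4 0.4] t 9.3 gap 0.03992962540106553
(0, -0.054, 0.29) [ 0.0027 -0.0268  0.0014]
```

View pics/t3.png

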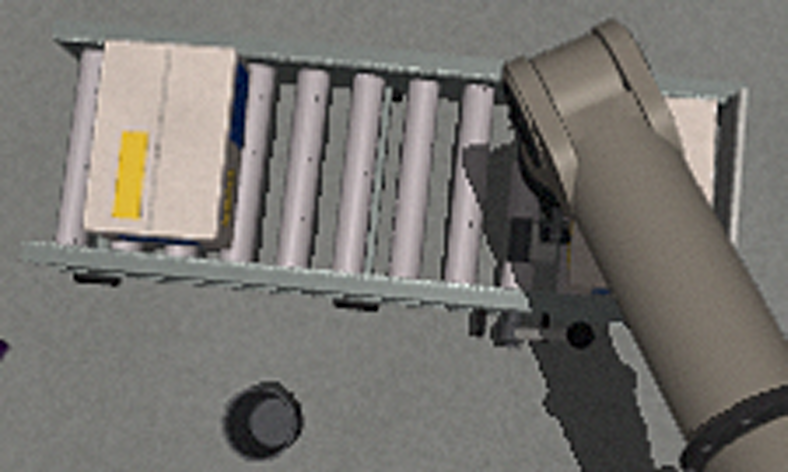

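The carton's front edge at (715,150) is about 20 mm short of the plate, the knob at (579,334) is over and the next carton hasn't moved. Finishing the push gently.

>>> drive_tool --deltas '[0.04, 0, -0.008, 0, 0, 0.04, 0, -0.015, 0, 0, 0.04, 0, -0.02, 0, 0, 0.04, 0, -0.023, 0, 0, 0.04, 0, -0.025, 0, 0, 0.04, 0, -0.025, 0, 0]'

```text
time: 10.05
tool_pos: [0.585, 0.022, 0.2928]
eef_rot: [0.707, 0.031, 0.706, -0.031]
wrist_force: [0.9, 2.4, -0.3]
finger_gap: 0.0401
```

>>> drive_tool --deltas '[0.04, 0, -0.002, 0, 0, 0.04, 0, -0.004, 0, 0, 0.04, 0, -0.004, 0, 0]'

```text
time: 10.42
tool_pos: [0.5851, 0.0205, 0.2934]
eef_rot: [0.707, 0.033, 0.705, -0.029]
wrist_force: [2.4, 6.4, -1.6]
finger_gap: 0.0399
```

>>> drive_tool --deltas '[0.04, 0, -0.002, 0, 0, 0.04, 0, -0.004, 0, 0, 0.04, 0, -0.004, 0, 0]'

```text
time: 10.8
tool_pos: [0.5851, 0.0196, 0.294]
eef_rot: [0.708, 0.034, 0.705, -0.026]
wrist_force: [4.9, 11.0, -1.6]
finger_gap: 0.0401
```

>>> drive_tool --deltas '[0.04, 0, 0.02, 0, 0, 0.04, 0, 0.06, 0, 0, 0.04, -0.05, 0.08, 0, 0, 0.04, -0.1, 0.08, 0, 0, 0, -0.14, 0.08, -0.04, 0, 0, -0.14, 0.08, -0.1, 0, 0, -0.14, 0.04, -0.14, 0, 0, -0.14, 0.04, -0.19, 0, 0, -0.14, 0.04, -0.24, 0, 0, -0.14, 0.04, -0.24, 0]'

```text
time: 12.05
tool_pos: [0.3452, 0.0755, 0.4324]
eef_rot: [0.706, 0.029, 0.707, -0.034]
wrist_force: [0.9, 0.2, 0.6]
finger_gap: 0.0003
```

Run:
```python
from plan import *
import pickle
s=snap('top');pickle.dump(s,open('w4.pkl','wb'))
save('t4.png',s[0][130:265,110:335],3.5)
go([(-.14,-.125,.43),(-.14,-.125,.32)])
```

```text
tool axes [[0.001, 0.09, 0.996], [-0.005, 0.996, -0.09], [-1.0, -0.004, 0.001]] track xy -0.243 -0.02 z 0.4328 need yaw(world) -0.0002 => turn about tool x 0.0002
F [ 0.4 -0.6  0.1] t 12.1 gap 0.00012398295114116482
(-0.14, -0.125, 0.43) [ 0.0034 -0.105   0.1029]
(-0.14, -0.125, 0.32) [ 0.1134 -0.1045  0.1028]
```

View pics/t4.png

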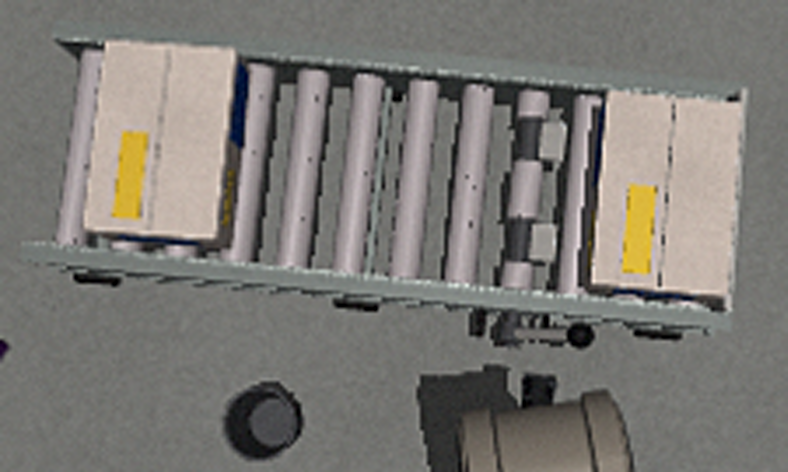

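The carton is flush with the end plate at about (735,190) and square. The fins are down and the knob is at (580,335). Now going downstream of the knob and pushing the lever back.

>>> drive_tool --deltas '[0, 0, -0.05, 0.02, 0, 0, 0, -0.1, 0.05, 0, 0, 0, -0.105, 0.1, 0, 0, 0.03, -0.105, 0.103, 0, 0, 0.075, -0.105, 0.103, 0, 0, 0.113, -0.105, 0.103, 0, 0, 0.113, -0.105, 0.103, 0]'

```text
time: 12.98
tool_pos: [0.4414, -0.0394, 0.3166]
eef_rot: [0.704, 0.032, 0.709, -0.031]
wrist_force: [-0.4, 0.9, 0.0]
finger_gap: 0.0001
```

Run:
```python
from plan import *
go([(-.14,.03,.32),(-.14,.047,.32)])
```

```text
tool axes [[-0.008, 0.089, 0.996], [0.002, 0.996, -0.089], [-1.0, 0.001, -0.008]] track xy -0.1389 -0.1254 z 0.3166 need yaw(world) -0.0011 => turn about tool x 0.0011
F [-0.4  0.9  0. ] t 12.975 gap 6.71547337788943e-05
(-0.14, 0.03, 0.32) [-0.0032  0.1554 -0.0009]
(-0.14, 0.047, 0.32) [-0.0031  0.1724 -0.0009]
```

>>> drive_tool --deltas '[0, -0.003, 0.015, -0.001, 0, 0, -0.003, 0.03, -0.001, 0, 0, -0.003, 0.045, -0.001, 0, 0, -0.003, 0.06, -0.001, 0, 0, -0.003, 0.075, -0.001, 0, 0, -0.003, 0.09, -0.001, 0, 0, -0.003, 0.105, -0.001, 0, 0, -0.003, 0.12, -0.001, 0, 0, -0.003, 0.135, -0.001, 0, 0, -0.003, 0.145, -0.001, 0, 0, -0.003, 0.155, -0.001, 0, 0, -0.003, 0.155, -0.001, 0]'

```text
time: 14.48
tool_pos: [0.4549, 0.117, 0.3233]
eef_rot: [0.707, 0.031, 0.706, -0.03]
wrist_force: [0.1, -0.0, -0.3]
finger_gap: -0.0002
```

>>> drive_tool --deltas '[0, 0, 0.004, 0, 0, 0, 0, 0.008, 0, 0, 0, 0, 0.011, 0, 0, 0, 0, 0.011, 0, 0]'

```text
time: 14.98
tool_pos: [0.4557, 0.1245, 0.3224]
eef_rot: [0.706, 0.03, 0.707, -0.034]
wrist_force: [-1.7, -6.7, 1.7]
finger_gap: 0.0002
```

>>> drive_tool --deltas '[0, 0, 0.002, 0, 0, 0, 0, 0.004, 0, 0, 0, 0, 0.004, 0, 0]'

```text
time: 15.35
tool_pos: [0.456, 0.1257, 0.3223]
eef_rot: [0.705, 0.029, 0.707, -0.037]
wrist_force: [-2.7, -11.9, 4.9]
finger_gap: 0.0003
```

Buffer felt again, at about 12 N. Retreating and checking.

>>> drive_tool --deltas '[0, 0, -0.03, 0, 0, 0, 0, -0.06, 0, 0, 0, 0, -0.09, 0, 0, 0, -0.05, -0.1, 0, 0, 0, -0.1, -0.1, 0, 0, 0, -0.1, -0.1, -0.06, 0, 0, -0.1, -0.1, -0.11, 0, 0, -0.1, -0.1, -0.11, 0, 0, -0.1, -0.1, -0.11, 0]'

```text
time: 16.48
tool_pos: [0.3381, 0.0412, 0.4232]
eef_rot: [0.707, 0.031, 0.705, -0.031]
wrist_force: [0.2, -0.3, -0.1]
finger_gap: 0.0001
```

Run:
```python
from plan import *
s=snap('top');im,d,c=s
save('t5.png',im[130:265,110:335],3.5)
go([])
```

```text
tool axes [[0.002, 0.088, 0.996], [0.001, 0.996, -0.088], [-1.0, 0.001, 0.002]] track xy -0.2486 -0.0546 z 0.4231 need yaw(world) -0.0016 => turn about tool x 0.0016
F [ 0.5 -1.2  0.9] t 16.525 gap -1.5533260290891317e-05
```

View pics/t5.png

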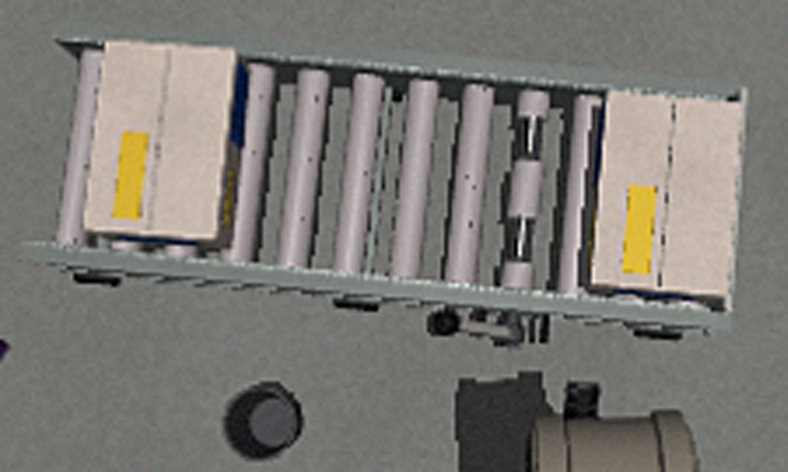

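The knob is at (443,320), slightly past its start point and so fully back. The fins are upright at (527,135) and (520,240). The carton is flush at the plate, the next carton and the cup are unmoved, and the robot is clear.

```bash
python3 -c "
from h import *
print(finish_job())"
```

```text
the job is handed in; nothing more can be done
None
```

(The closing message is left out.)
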